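# Turn the shaft's flat to the setscrew and tighten it

## Robot

A 7-joint arm with a two-finger parallel gripper is mounted at the origin on a cart in front of the work surface, level with it; the furniture and walls round the work are solid. World frame = base frame: x ahead of the robot, y to its left, z up, the work surface at z = 0. Lengths are in m, angles in rad, forces in N, time in s.
With the tool pointing down it reaches from about 0.425 to 0.925 m from the base axis. Payload 6.8 kg.
Tool frame: the origin (TCP) lies between the finger pads; the fingertips stand 17 mm ahead of it and the grasp point (between the pads) lies 2 mm behind it; z points along the fingers, y is the direction in which the jaws open and shut (so a half turn about z gives the same grasp; the last joint's range is limited). The gripper opens to 85 mm and grips with 20 to 120 N. Pads are 22 mm wide; open, the fingers measure 114 mm over their backs; the gripper's body (76 mm by 85 mm) begins 54 mm behind the grasp point. The pads swing forward as they close: fully open they stand 13 mm farther back than shut.
Start: joints at [1.206, 0.477, 0.022, 1.555, -0.011, 1.109, -0.083], TCP at [0.171, -0.653, 0.248] pointing down, gripper open.
Joint ranges: [-2.96, 2.96], [-0.34, 2.1], [-1.41, 1.46], [0.24, 2.44], [-1.37, 4.51], [0.17, 1.92], [-2.96, 2.96]. Speed limits (rad/s): [2.39, 2.39, 3.14, 3.14, 3.14, 3.14, 3.14].

## Interface

Orientations are given as a unit quaternion [w, x, y, z].
In Python, from station import bot gives the robot as it stands. The module is installed in compiled form; this text tells all that it offers.
- The arm moves only by the tool carry_out, never from a script. Its argument "moves" is a list of rows, each a list of 3 entries, a list of its own where there are three numbers: the turn, a rotation vector about the tool's x, y, z in degrees, then the shift along the tool's x, y, z in cm, then the finger opening in cm, from 0 to 8.54. A call has 1 to 5 rows; each row is the pose to reach, as a shift and turn from the pose commanded when the call began, along the tool's axes at that moment; what a row does not reach only later rows make up. A row lasts 1/8 s, in which the tool goes at most 62.5 mm and 10.7 degrees, less where a joint would pass 70% of its speed; a pose out of reach is approached as far as the arm can. A call with a gripper value outside its range is refused whole. The fingers move at their own pace and stop on an object; "newtons" is the grip in N (left out, the last holds). Time passes only in rows, so rows that repeat a pose let the fingers close. It gives the time, the measured TCP pose, the force and the opening at its end, in the units of the state.
- bot.get_obs(): the state, without advancing time (a new reading comes with each control period).
- bot.read_camera(name): name is "scene" or "top" or "wrist"; returns the picture (420x560x3 uint8, red, green, blue); there is no depth.
- bot.camera_info(name): a dict with "vertical_fov" (degrees; the focal length in pixels is half the picture's height over the tangent of half this angle, whatever the lens; pixels are square), "cx", "cy" (the principal point, pixels), "position" and "attitude" of the camera in the world. Camera axes: x right, y up, looking along -z (the intrinsics and any distortion apply to the point x, -y, -z); pixel columns grow to the right and rows downward; lengths in m; the calibration is good to about 2 mm. The wrist camera is an equidistant fisheye: a pixel r from the principal point sees the ray r / f radians off the axis. A picture is of the moment at which its call begins: read the wrist's pose just before it. camera_info takes no time and is no camera call; for the wrist camera it gives the pose at the moment of the call.
- bot.hand_in(): hands the job in, once; it reports no verdict.
Trained networks look in the newest picture that a camera, given by its name, has taken for a name from the list of things; names that differ only in an ending like _2 or _b are one class to them, and where a whole thing is asked for, a point or a joint stands for the part that bears it (a point fixed in the world has none). Each returns a list of dicts, best first, with "score" (0 to 1); they miss things now and then, are a little off and sometimes report something else, mostly with a low value. They report only what shows in the picture. A call takes as long as a camera call.
- bot.silhouettes(label, camera): "region" (420x560 bool, what is visible of it) and "location" ([column, row] in pixels, amid what is visible of it).
The state is a dict: "t": time; "q": joint angles; "joint_vel": joint speeds; "joint_torque": joint torques, N m; "eef_pos": TCP position; "tool_rot": TCP orientation; "contact_force": force on the tool from outside, world axes, zero at the start; "torque": the same for the moment, N m; "gripper_width": opening from 0.0 (shut) to 1.0 (fully open).
Only numpy, scipy, OpenCV 4.12 (cv2) and the standard library are available. Lean on these libraries where they do the work, as an engineer would, in place of code of your own. Each camera call takes 0.05 s, during which the arm holds its last target. There are 200 camera calls.

## Task

Swing the crank until the flat on the shaft faces straight up at the collar's setscrew, then take the T-handle hex key out of its holder and seat its end fully in the screw's hex socket. Turn the screw clockwise until its point bears firmly on the flat, without overtightening it or pressing the key hard on the screw before it has dropped in. Leave the key standing in the screw, the flat still facing up, and the tin and the bush undisturbed.

Things in the scene. Friction and masses are not known exactly. Their poses are not given: they have to be found in the camera images.
- collar_stand: shaft collar on a bench pedestal, fixed to the table: dark base plate 110 x 110 x 10 mm, round aluminium collar 60 mm across and 40 mm long. Origin: centre of its underside; z up. The shaft runs along its y axis at a height of 52 mm; the screw stands on its z axis.
- crank_shaft: 28 mm steel shaft with one 2 mm deep flat along it. Origin on its axis below the screw; y along the axis, z the outward normal of the flat: straight up when the flat faces the screw. The crank arm points along its -x, 65 mm to the -y side: level when the flat is up; it starts raised 34 to 75 degrees and must come down. Drag 0.25 N m (3.5 N at the ball); stays where left.
- crank_ball (a point): centre of the black ball, 22 mm across, at the end of the crank arm, 75 mm from the shaft's axis
- set_screw: hex-socket screw on the collar. Origin: centre of its top (socket mouth); z up. Socket 14.6 mm across flats, 16 mm deep, two flats square to x. Turned clockwise from above it keeps its height and drives a brass point down. Drag 0.03 to 0.1 N m; after 0.35 to 1.05 rad the point meets the flat, torque climbs 0.5 N m/rad: firm 0.06 N m over the drag, best 0.08 to 0.1, too tight 0.16. It holds when let go.
- key_handle (a point): centre of the orange bar handle of the loose T-handle hex key (about 120 g), upright in its holder. Bar 16 mm thick (x), 56 mm long (y), 26 mm high; z up. The key's end is 87 mm below; shank 14 mm across flats, two flats square to x, last 3 mm tapered to 11 mm. It stands 40 mm deep in the holder. In the socket it has about 0.15 rad of turning play each way.
- key_tip (a point): centre of the key's lower end; z up along the key
- key_holder: grey block, 75 x 75 x 45 mm, fixed to the table, with one round upright hole in its middle. Origin: centre of its underside
- grease_tin: loose white tin, 53 mm across, 26 mm high: leave alone. Origin: centre of its underside
- dowel_bush: loose steel bush, 24 mm across, 18 mm high: leave alone. Origin: centre of its underside

How it is judged:
By the outcome, as a careful person would: the job done as asked, in the order asked, and still so for the second after the job is handed in, with the robot touching nothing.
It also fails if it takes over 72 s, if anything falls off the work surface, if the arm or the gripper's body presses on something with over 40 N, if the wrist force passes 120 N, or if a joint passes its speed limit or range.

## Working session

There is one attempt and no reset: what is moved stays moved. The work goes in short steps, Python scripts to look and compute and a tool call to move; the robot and the scene stay as the last step left them, time stands still between calls to the robot, and variables do not carry over. Pictures are saved under pics/ and viewed, about 8 in all and at most 12, crops included, and the job is handed in when it is done.

Besides the shell and the picture viewer there is one more tool, called after "Request:" as a command line: name --argument value ..., lists and objects as JSON in quotes. carry_out: Moves the arm, as the interface text tells. Its arguments: {"type":"object","properties":{"moves":{"type":"array"},"newtons":{"type":"number"}},"required":["moves"]}

```bash
mkdir -p pics
cat > h.py <<'E'
from station import bot
import numpy as np, cv2
from scipy.spatial.transform import Rotation as R
def Rq(q): return R.from_quat([q[1],q[2],q[3],q[0]])
def att(i):
    a=np.array(i['attitude'],float)
    return R.from_matrix(a) if a.shape==(3,3) else Rq(a)
def ray(i,px,cam):
    f=210/np.tan(np.radians(i['vertical_fov'])/2)
    d=np.array([px[0]-i['cx'],px[1]-i['cy']])/f
    if cam=='wrist':
        r=np.hypot(*d); v=np.array([*(d/r*np.sin(r)),np.cos(r)]) if r>1e-9 else np.array([0,0,1.])
    else: v=np.array([*d,1.])
    v=v*[1,-1,-1]
    return np.array(i['position']),att(i).apply(v/np.linalg.norm(v))
def atz(i,px,cam,z):
    p,v=ray(i,px,cam); return p+v*(z-p[2])/v[2]
def proj(i,P,cam):
    f=210/np.tan(np.radians(i['vertical_fov'])/2)
    v=att(i).inv().apply(np.array(P)-i['position'])*[1,-1,-1]
    if cam=='wrist':
        h=np.hypot(v[0],v[1]);th=np.arctan2(h,v[2]);d=v[:2]/max(h,1e-9)*th
    else: d=v[:2]/v[2]
    return d*f+[i['cx'],i['cy']]
def tri(obs):
    A=np.zeros((3,3));b=np.zeros(3)
    for p,v in obs:
        M=np.eye(3)-np.outer(v,v);A+=M;b+=M@p
    x=np.linalg.solve(A,b); return x,[np.linalg.norm(np.cross(x-p,v)) for p,v in obs]
E
python3 - <<'E'
from h import *
o=bot.get_obs();print({k:np.round(v,3).tolist() for k,v in o.items()})
for c in ['scene','top','wrist']:
    im=bot.read_camera(c);i=bot.camera_info(c);print(c,i)
    cv2.imwrite(f'pics/{c}0.png',im[:,:,::-1])
    if c!='wrist':
      for l in ['collar_stand','crank_ball','set_screw','key_handle','key_holder','grease_tin','dowel_bush']:
        for s in bot.silhouettes(l,c)[:2]:
            ys,xs=np.nonzero(s['region'])
            print(c,l,round(s['score'],2),np.round(s['location'],1),len(xs),xs.min(),xs.max(),ys.min(),ys.max())
a=[cv2.imread(f'pics/{c}0.png') for c in ['scene','top']]
cv2.imwrite('pics/a.png',np.vstack(a)[:, :])
E
```

```text
{'t': 0.0, 'q': [1.206, 0.478, 0.022, 1.556, -0.011, 1.109, -0.083], 'joint_vel': [-0.0, 0.001, -0.001, -0.0, -0.001, 0.001, -0.002], 'joint_torque': [-0.001, -59.645, 1.608, -28.12, 0.012, 0.009, 0.0], 'eef_pos': [0.171, -0.652, 0.247], 'tool_rot': [-0.001, 0.992, 0.128, -0.0], 'contact_force': [-0.279, -0.555, -0.401], 'torque': [-0.033, 0.035, -0.016], 'gripper_width': 1.0}
scene {'vertical_fov': 48.568108612318326, 'cx': 284.385457459475, 'cy': 207.0530389490647, 'position': array([-0.25785464,  0.4057297 ,  0.87101787]), 'attitude': array([-0.49351542, -0.21912898,  0.34871906,  0.7660418 ])}
scene collar_stand 0.58 [286.8 226.8] 1866 258 319 192 250
scene collar_stand 0.2 [209.9 246.9] 335 196 220 234 258
scene crank_ball 0.77 [301.3 206.4] 440 265 319 192 230
scene set_screw 0.58 [284.  200.3] 121 279 290 197 208
scene key_handle 0.86 [206.8 246. ] 326 197 220 234 258
scene key_holder 0.77 [209.3 263.1] 1058 192 229 245 279
scene key_holder 0.63 [206.4 240.6] 323 197 220 234 258
scene grease_tin 0.67 [350.8 172.3] 226 342 358 165 180
scene grease_tin 0.59 [299.5 208. ] 469 265
[... 196 characters left out ...]
06.18726731583718, 'position': array([0.42952657, 0.011002  , 1.07981302]), 'attitude': array([ 0.71265655,  0.04923375, -0.04676421, -0.69821901])}
top collar_stand 0.78 [277.1 214.2] 2163 248 308 190 240
top crank_ball 0.82 [287.4 209.2] 551 249 308 197 224
top set_screw 0.41 [286.5 211.7] 497 249 307 198 223
top key_handle 0.77 [179.5 225.2] 188 170 189 218 237
top key_holder 0.69 [185.3 232.5] 799 166 206 211 250
top grease_tin 0.93 [378.2 165.3] 362 369 390 155 176
wrist {'vertical_fov': 65.70646984690485, 'cx': 280.75688428878414, 'cy': 204.8880078168669, 'position': array([ 0.24313195, -0.63295155,  0.37439184]), 'attitude': array([ 0.78269297, -0.11752858,  0.09079709, -0.60442918])}
```

Run:
```python
import cv2,numpy as np
a=cv2.imread('pics/scene0.png')[130:310,170:430];b=cv2.imread('pics/top0.png')[130:280,150:410]
cv2.imwrite('pics/v1.png',np.vstack([cv2.resize(a,(780,540)),])); cv2.imwrite('pics/v2.png',cv2.resize(b,(780,450),interpolation=cv2.INTER_CUBIC))
```

```text
(no output)
```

View pics/v1.png

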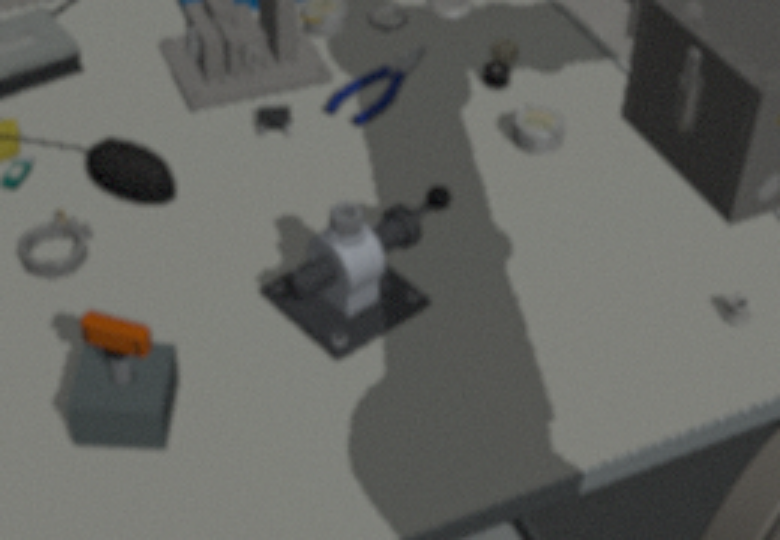

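View pics/v2.png

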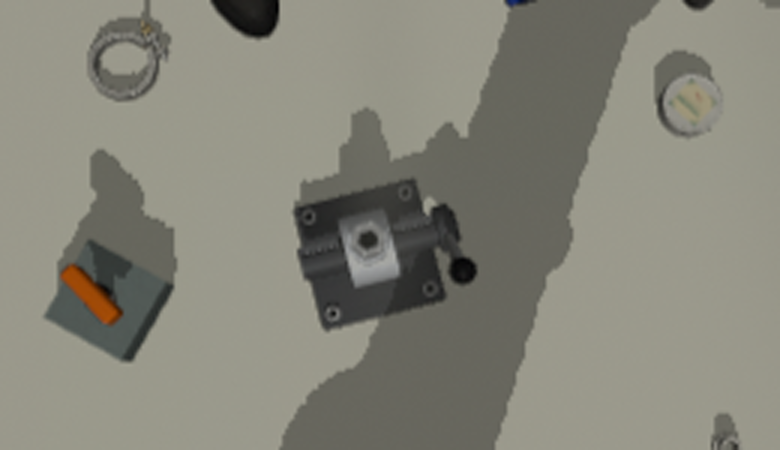

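Both views show the collar in the middle: screw at top-camera pixel (273,210) and scene pixel (286,201). The crank ball is on the −y side at top (304,220), scene (316,196). The key stands in its holder to the left, and the tin and a small metal part are far to the right.

Run:
```python
from h import *
S,T=bot.camera_info('scene'),bot.camera_info('top')
v1=lambda x,y:(170+x/3-.33,130+y/3-.33); v2=lambda x,y:(150+x/3-.33,130+y/3-.33)
def t(n,a,b):
    x,e=tri([ray(S,v1(*a),'scene'),ray(T,v2(*b),'top')]);print(n,x.round(4),np.round(e,4))
t('ball',(438,197),(462,270)); t('screw',(348,210),(368,240)); t('handle',(117,334),(91,294)); t('tin',(541,128),(690,104))
t('bush?',(733,306),(725,440))
c=[atz(T,v2(*p),'top',.01)[:2] for p in [(293,207),(415,179),(446,300),(326,329)]]
print('plate',np.round(c,4).tolist(),np.mean(c,0).round(4),[np.linalg.norm(c[i]-c[i-1]).round(4) for i in range(4)],[np.degrees(np.arctan2(*(c[i]-c[i-1])[::-1])).round(1) for i in range(4)])
c=[atz(T,v2(*p),'top',.045)[:2] for p in [(90,240),(173,286),(129,361),(45,317)]]
print('holder',np.round(c,4).tolist(),np.mean(c,0).round(4),[np.linalg.norm(c[i]-c[i-1]).round(4) for i in range(4)],[np.degrees(np.arctan2(*(c[i]-c[i-1])[::-1])).round(1) for i in range(4)])
c=[atz(T,v2(*p),'top',.145)[:2] for p in [(68,270),(114,320)]]
print('bar',np.round(c,4), np.degrees(np.arctan2(*(c[1]-c[0])[::-1])))
o=bot.get_obs(); print(Rq(o['tool_rot']).as_matrix().round(3))
```

```text
ball [ 0.5312 -0.0505  0.1126] [0.0002 0.0002]
screw [0.554  0.0231 0.106 ] [0.0004 0.0004]
handle [0.5082 0.2423 0.0909] [0.0004 0.0004]
tin [ 0.6909 -0.256   0.0121] [0.0019 0.0019]
bush? [ 0.4015 -0.2827  0.0063] [0.0013 0.0013]
plate [[0.594, 0.0903], [0.6208, -0.015], [0.5159, -0.0434], [0.489, 0.0589]] [0.5549 0.0227] [np.float64(0.1096), np.float64(0.1087), np.float64(0.1086), np.float64(0.1058)] [np.float64(16.6), np.float64(-75.7), np.float64(-164.9), np.float64(104.8)]
holder [[0.5572, 0.2566], [0.5201, 0.1856], [0.4573, 0.2192], [0.4922, 0.2906]] [0.5067 0.238 ] [np.float64(0.0734), np.float64(0.0802), np.float64(0.0712), np.float64(0.0794)] [np.float64(-27.6), np.float64(-117.6), np.float64(151.8), np.float64(64.0)]
bar [[0.5218 0.2483]
 [0.4849 0.2118]] -135.30322775294195
[[ 0.967  0.254 -0.   ]
 [ 0.254 -0.967 -0.   ]
 [-0.     0.    -1.   ]]
```

Run:
```python
from h import *
S=bot.camera_info('scene')
v1=lambda x,y:(170+x/3-.33,130+y/3-.33)
for p in [(735,220),(625,115),(640,0)]: print(atz(S,v1(*p),'scene',0).round(3),atz(S,v1(*p),'scene',.2).round(3))
# ball 0.06 above, in tool axes
o=bot.get_obs();r=Rq(o['tool_rot']);p=o['eef_pos']
for P in [(.35,-.35,.26),(.52,-.06,.26)]: print(r.inv().apply(np.array(P)-p)*100)
a=cv2.imread('pics/scene0.png');w=cv2.imread('pics/wrist0.png');cv2.imwrite('pics/v3.png',cv2.resize(np.hstack([a,w]),(800,300)))
```

```text
[ 0.502 -0.362  0.   ] [ 0.327 -0.186  0.2  ]
[ 0.687 -0.359  0.   ] [ 0.47  -0.183  0.2  ]
[ 0.87 -0.5   0.  ] [ 0.611 -0.292  0.2  ]
[ 24.96575224 -24.76210942  -1.16945488]
[ 48.77339504 -48.49386322  -1.17182949]
```

View pics/v3.png

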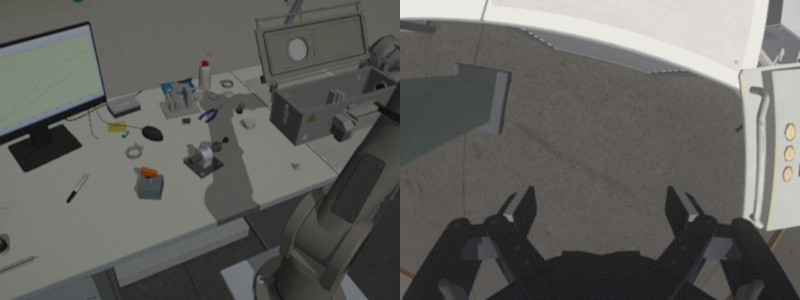

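The scene view shows an open instrument case right of the work, its corner near (0.50,-0.36); the arm comes in from the lower right. I'll pass inside that corner.

Request:
carry_out --moves '[[[0,0,0],[4.2,-4.5,0],8.5],[[0,0,0],[8.4,-8.9,0],8.5],[[0,0,0],[12.6,-13.4,-0.5],8.5],[[0,0,0],[16.8,-17.8,-1],6],[[0,0,0],[21,-22.3,-1.2],3.6]]' --newtons 20

```text
t: 1.48
eef_pos: [0.3189, -0.3823, 0.2609]
tool_rot: [0.001, 0.992, 0.128, 0.0]
contact_force: [0.8, 0.2, -0.8]
gripper_width: 0.603
```

Request:
carry_out --moves '[[[0,0,0],[4.4,-4.2,0],3.6],[[0,0,0],[8.8,-8.4,0],3.6],[[0,0,0],[13.2,-12.6,0],3.6],[[0,0,0],[17.6,-16.8,0],3.6],[[0,0,0],[22,-21,0],3.6]]'

```text
t: 2.1
eef_pos: [0.4783, -0.1233, 0.2608]
tool_rot: [0.0, 0.992, 0.128, 0.001]
contact_force: [1.7, -0.4, -0.1]
gripper_width: 0.418
```

```bash
cat >> h.py <<'E'
def st():
    o=bot.get_obs();r=Rq(o['tool_rot']);m=r.as_matrix()
    print('t',round(float(o['t']),2),'p',np.round(o['eef_pos'],4),'yawx',np.degrees(np.arctan2(m[1,0],m[0,0])).round(2),'z',m[:,2].round(3),'F',np.round(o['contact_force'],1),'M',np.round(o['torque'],3),'w',round(float(o['gripper_width'])*8.54,2),'q',np.round(o['q'],2)); return o
E
python3 - <<'E'
from h import *
o=st()
w=bot.camera_info('wrist');im=bot.read_camera('wrist')
cv2.imwrite('pics/w1.png',cv2.resize(im,None,fx=1.4,fy=1.4)[:,:,::-1])
for P in [(.5312,-.0505,.1126),(.554,.0231,.106)]: print(proj(w,P,'wrist'))
for l in ['crank_ball','set_screw','collar_stand']:
    for s in bot.silhouettes(l,'wrist')[:2]:
        ys,xs=np.nonzero(s['region']);print(l,round(s['score'],2),np.round(s['location'],1),len(xs),xs.min(),xs.max(),ys.min(),ys.max())
E
```

```text
t 2.1 p [ 0.4783 -0.1233  0.2608] yawx 14.69 z [ 0.001 -0.001 -1.   ] F [ 1.7 -0.4 -0.1] M [-0.038 -0.061  0.02 ] w 3.57 q [ 0.43  0.19 -0.35  1.95  0.07  1.02 -1.26]
[214.41648321 115.04058446]
[145.10515975  74.64543623]
crank_ball 0.8 [207.8  81.6] 2780 112 235 55 129
set_screw 0.57 [147.1  77.1] 789 130 164 60 90
collar_stand 0.74 [180.4  82.5] 8874 111 235 34 130
```

View pics/w1.png

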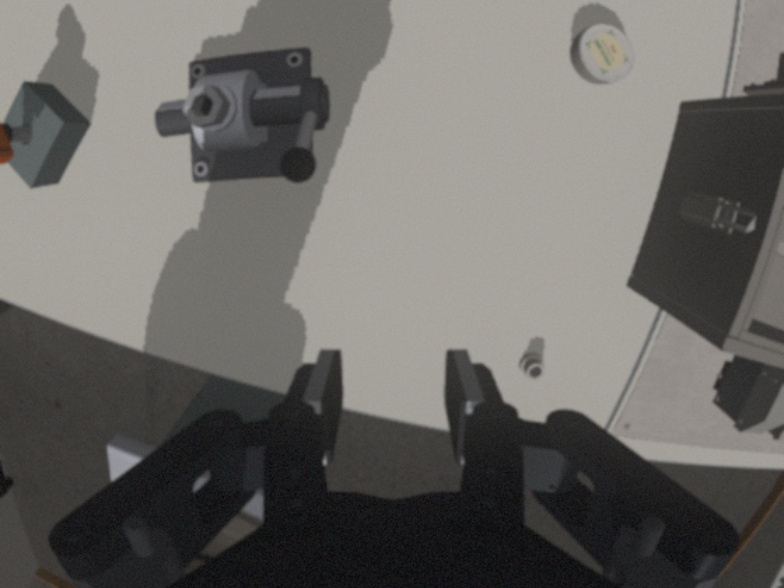

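The wrist view shows the ball at (213,116) and the screw at (148,76), both within 2–3 px of prediction, with the tool square to the plate. I'll move over the ball and go down around it.

Request:
carry_out --moves '[[[0,0,0],[4,-3.3,0],3.6],[[0,0,0],[6.9,-5.7,2],3.6],[[0,0,0],[6.9,-5.7,7],3.6],[[0,0,0],[6.9,-5.7,10],3.6],[[0,0,0],[6.9,-5.7,10],3.6]]'

```text
t: 2.92
eef_pos: [0.5274, -0.0541, 0.1583]
tool_rot: [-0.0, 0.992, 0.127, -0.003]
contact_force: [0.7, -0.5, 1.0]
gripper_width: 0.425
```

Run:
```python
from h import *
o=st()
w=bot.camera_info('wrist');im=bot.read_camera('wrist')
cv2.imwrite('pics/w2.png',cv2.resize(im,None,fx=1.4,fy=1.4)[:,:,::-1])
for P in [(.5312,-.0505,.1126),(.554,.0231,.106)]: print(proj(w,P,'wrist'))
for l in ['crank_ball','set_screw']:
    for s in bot.silhouettes(l,'wrist')[:2]:
        ys,xs=np.nonzero(s['region']);print(l,round(s['score'],2),np.round(s['location'],1),len(xs),xs.min(),xs.max(),ys.min(),ys.max())
```

```text
t 2.92 p [ 0.5274 -0.0541  0.1583] yawx 14.58 z [-0.005 -0.001 -1.   ] F [ 0.7 -0.5  1. ] M [0.035 0.029 0.032] w 3.63 q [ 0.29  0.38 -0.37  1.96  0.18  0.84 -1.5 ]
[278.35220816 233.17793516]
[164.98147621 162.39775281]
crank_ball 0.76 [260.1 158.9] 6484 110 294 119 256
set_screw 0.65 [169. 160.] 1757 142 191 138 183
set_screw 0.27 [262.3 157.4] 6401 110 294 119 256
```

View pics/w2.png

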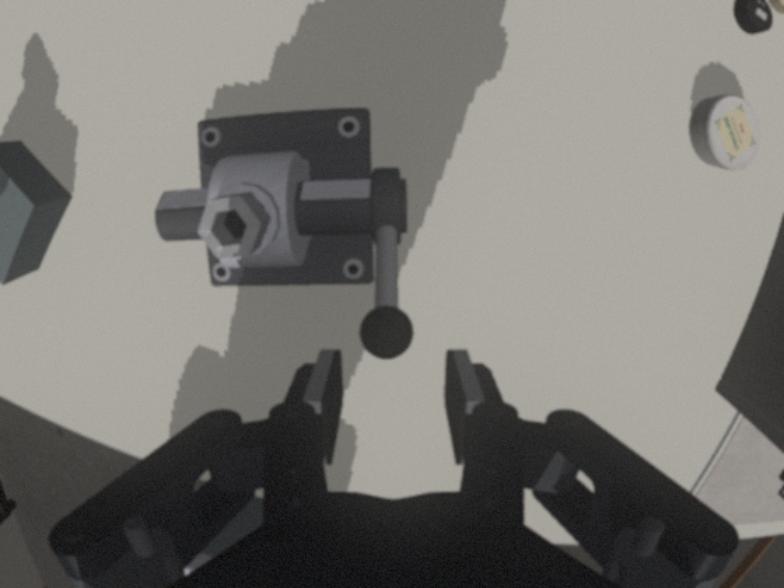

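Ball at pixel (276,237) and screw mouth at (167,161); the ball centre is about (0.529,−0.050), with the crank raised about 54°. Descend and grip.

Request:
carry_out --moves '[[[0,0,0],[0.3,-0.4,2.5],3.6],[[0,0,0],[0.3,-0.4,4.9],3.6],[[0,0,0],[0.3,-0.4,4.9],2.2],[[0,0,0],[0.3,-0.4,4.9],1.5],[[0,0,0],[0.3,-0.4,4.9],1.5]]' --newtons 20

```text
t: 3.7
eef_pos: [0.5323, -0.0496, 0.1124]
tool_rot: [0.001, 0.992, 0.127, 0.001]
contact_force: [3.6, -5.5, -9.0]
gripper_width: 0.236
```

Run:
```python
from h import *
o=st()
```

```text
t 3.7 p [ 0.5323 -0.0496  0.1124] yawx 14.61 z [ 0.002 -0.002 -1.   ] F [ 3.6 -5.5 -9. ] M [-0.914 -0.539  0.024] w 2.02 q [ 0.26  0.45 -0.35  1.99  0.22  0.74 -1.54]
```

Request:
carry_out --moves '[[[0,0,0],[-1.0,0,0.9],1.5],[[0,0,0],[-1.9,0,2.0],1.5],[[0,0,0],[-2.6,0,3.3],1.5],[[0,0,0],[-3.0,0,4.6],1.5],[[0,0,0],[-3.1,0,5.6],1.5]]'

```text
t: 4.32
eef_pos: [0.5029, -0.0579, 0.0573]
tool_rot: [0.002, 0.992, 0.127, 0.001]
contact_force: [-1.1, -5.7, 4.6]
gripper_width: 0.235
```

Run:
```python
from h import *
o=st()
ims=[]
for c in ['scene','top','wrist']:
    im=bot.read_camera(c);cv2.imwrite(f'pics/{c}2.png',im[:,:,::-1]);ims.append(im[:,:,::-1])
a=cv2.resize(ims[0][160:270,220:360],(560,440),interpolation=cv2.INTER_CUBIC)
cv2.imwrite('pics/v4.png',np.vstack([np.hstack([a[:400,:400],ims[2][:400,100:500]])]))
```

```text
t 4.33 p [ 0.5029 -0.0579  0.0573] yawx 14.57 z [ 0.003 -0.003 -1.   ] F [-1.1 -5.7  4.6] M [-1.134  0.176  0.031] w 2.0 q [ 0.25  0.5  -0.32  2.08  0.28  0.59 -1.58]
```

View pics/v4.png

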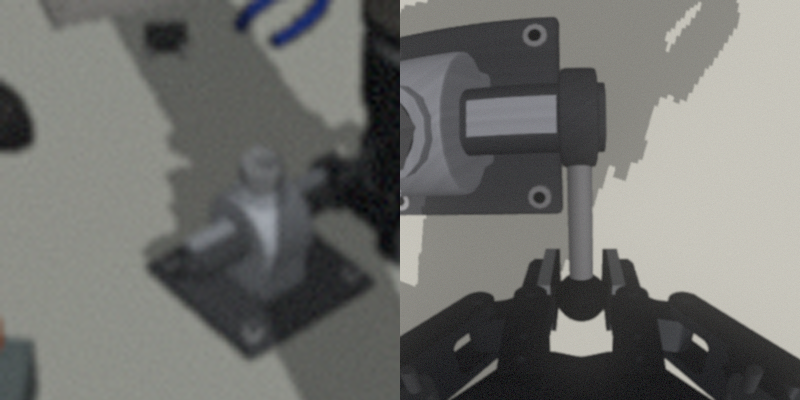

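The wrist view shows the flat as a light band on the shaft between rows about 97 and 136, nearly facing up. I'll fit its angle from the shaft and flat edges.

```bash
cat > flat.py <<'E'
from h import *
from scipy.optimize import least_squares
def flat(show=True,cols=(185,240),r0=60,r1=175,ax=(.5551,.0222,.052),yaw=14.9):
    im=bot.read_camera('wrist');w=bot.camera_info('wrist')
    g=cv2.GaussianBlur(im.astype(np.float32).mean(2),(0,0),1)
    prof=g[r0:r1,cols[0]:cols[1]:5]
    if show:
        d=np.diff(prof.mean(1)); k=[i for i in range(1,len(d)-1) if abs(d[i])>2 and abs(d[i])>=abs(d[i-1]) and abs(d[i])>abs(d[i+1])]
        print([(r0+i+.5,round(float(d[i]),1)) for i in k])
    return w,g
def angle(w,col,rows,ax=(.5551,.0222,.052),yaw=14.9,sil=(None,None)):
    # rows: (far silhouette, far flat edge, near flat edge, near silhouette), None allowed
    c,s=np.cos(np.radians(yaw)),np.sin(np.radians(yaw));X=np.array([c,s,0]);Y=np.array([-s,c,0]);Z=np.array([0,0,1.]);ax=np.array(ax)
    rr=[None if r is None else ray(w,(col,r),'wrist') for r in rows]
    def pl(ry): p,v=ry; return np.array([(p-ax)@X,(p-ax)@Z]),np.array([v@X,v@Z])/np.hypot(v@X,v@Z)
    def res(u):
        dx,dz,f=u; out=[dz*100]
        for k,ry in enumerate(rr):
            if ry is None: continue
            p,v=pl(ry); p=p-[dx,dz]; 
            cr=lambda q:(q[0]-p[0])*v[1]-(q[1]-p[1])*v[0]
            if k in(0,3): out.append((abs(cr(np.zeros(2)))-.014)*1e3)
            else:
                a=f+(1 if k==1 else -1)*np.arccos(12/14); out.append(cr(np.array([np.sin(a),np.cos(a)])*.014)*1e3)
        return out
    R_=least_squares(res,[0,0,0]);return np.degrees(R_.x[2]),R_.x[:2]*1e3,np.round(R_.fun,2)
E
python3 - <<'E'
from flat import *
st()
w,g=flat()
print(g[70:170,205].round().astype(int).tolist())
E
```

```text
t 4.47 p [ 0.5028 -0.0579  0.0568] yawx 14.58 z [ 0.002 -0.002 -1.   ] F [ 1.5 -6.3 -3.3] M [-1.177 -0.196  0.012] w 2.03 q [ 0.25  0.5  -0.32  2.08  0.28  0.59 -1.58]
[(85.5, -2.8), (96.5, 17.3), (134.5, -17.6), (154.5, 5.4)]
[61, 60, 60, 59, 59, 59, 60, 60, 60, 61, 62, 62, 62, 61, 60, 57, 53, 51, 51, 53, 55, 56, 56, 57, 59, 65, 78, 99, 118, 130, 134, 134, 134, 135, 135, 135, 134, 133, 133, 133, 133, 133, 133, 135, 136, 136, 136, 135, 134, 132, 131, 131, 131, 130, 131, 132, 133, 134, 134, 133, 133, 133, 130, 122, 104, 83, 68, 61, 59, 57, 55, 55, 54, 54, 53, 51, 50, 50, 49, 49, 48, 46, 46, 48, 52, 57, 59, 60, 59, 59, 59, 59, 60, 60, 60, 60, 60, 60, 60, 60]
```

Run:
```python
from flat import *
w=bot.camera_info('wrist')
for rows in [(86,97,135,154.7),(None,97,135,154.7),(86,97,135,None),(None,97,135,None)]: print(angle(w,210,rows))
```

```text
(np.float64(9.897261097625208), array([-0.92423144,  0.03361303]), array([ 0.  ,  0.03, -0.05,  0.04,  0.02]))
(np.float64(10.216543807971197), array([-0.99615368, -0.28738103]), array([-0.03, -0.02,  0.02, -0.  ]))
(np.float64(9.596925181161714), array([-0.8718536 , -0.31265128]), array([-0.03,  0.01, -0.03,  0.03]))
(np.float64(-9.941021176159314), array([3.05700002e+00, 1.18521495e-19]), array([ 0.,  0., -0.]))
```

Run:
```python
from flat import *
w=bot.camera_info('wrist');g=cv2.imread('pics/wrist2.png').mean(2)
c=255
print('row prof at col 281',g[285:345:2,281].round().astype(int).tolist()); print('col prof row 300',g[300,250:315:2].round().astype(int).tolist())
ax=np.array((.5542,.0220,.052));yaw=np.radians(14.9);X=np.array([np.cos(yaw),np.sin(yaw),0]);Y=np.array([-X[1],X[0],0])
for th in [0,5,10,15]:
    a=np.radians(th);b=ax-.0645*Y-.075*np.cos(a)*X+[0,0,.075*np.sin(a)];print(th,b.round(4),proj(w,b,'wrist').round(1),'bottom edge',proj(w,b-X*.0105-[0,0,.004],'wrist').round(1))
```

```text
row prof at col 281 [38, 45, 37, 41, 43, 45, 47, 39, 42, 40, 47, 43, 43, 41, 38, 40, 40, 42, 120, 187, 188, 191, 188, 189, 188, 189, 188, 187, 192, 187]
col prof row 300 [41, 47, 40, 39, 33, 30, 38, 38, 38, 43, 39, 41, 39, 46, 43, 45, 43, 37, 44, 41, 48, 45, 41, 48, 45, 42, 47, 42, 40, 47, 45, 45, 42]
0 [ 0.4983 -0.0596  0.052 ] [284.5 284.9] bottom edge [284.4 298.8]
5 [ 0.4986 -0.0595  0.0585] [284.7 291.8] bottom edge [284.6 305.8]
10 [ 0.4994 -0.0593  0.065 ] [284.9 298.1] bottom edge [284.8 312.3]
15 [ 0.5008 -0.059   0.0714] [285.1 303.7] bottom edge [285.  318.1]
```

Flat fit and ball position agree: about 9–10° still to go.

Request:
carry_out --moves '[[[0,0,0],[-0.1,0,0.6],1.5],[[0,0,0],[-0.1,0,1.2],1.5],[[0,0,0],[-0.1,0,1.2],1.5]]'

```text
t: 4.9
eef_pos: [0.5025, -0.0579, 0.0451]
tool_rot: [0.001, 0.992, 0.127, 0.002]
contact_force: [1.1, -6.8, -2.7]
gripper_width: 0.233
```

Run:
```python
from flat import *
st()
w,g=flat()
print(g[70:175,210].round().astype(int).tolist())
```

```text
t 4.9 p [ 0.5025 -0.0579  0.0451] yawx 14.58 z [ 0.004 -0.002 -1.   ] F [ 1.1 -6.8 -2.7] M [-1.153 -0.38   0.032] w 1.99 q [ 0.24  0.52 -0.31  2.09  0.29  0.57 -1.59]
[(81.5, -2.3), (99.5, 16.0), (140.5, -17.7), (157.5, 4.8)]
[60, 60, 60, 60, 60, 61, 62, 62, 62, 61, 60, 57, 53, 51, 53, 53, 53, 54, 55, 56, 57, 58, 60, 61, 61, 61, 61, 67, 80, 100, 119, 130, 134, 135, 135, 135, 135, 136, 136, 135, 134, 133, 133, 133, 133, 133, 133, 134, 135, 136, 136, 136, 135, 134, 132, 131, 130, 130, 131, 131, 131, 132, 132, 133, 133, 133, 133, 133, 132, 125, 112, 92, 74, 62, 58, 56, 55, 54, 53, 52, 52, 51, 50, 48, 47, 47, 48, 53, 57, 60, 61, 61, 60, 60, 61, 61, 61, 61, 62, 61, 60, 61, 62, 62, 62]
```

Run:
```python
from flat import *
w=bot.camera_info('wrist')
for rows in [(81.8,99.5,140.8,157.7),(None,99.5,140.8,157.7),(81.8,99.5,140.8,None)]: print(angle(w,210,rows), angle(w,210,rows,ax=(.5542,.022,.052))[0])
```

```text
(np.float64(0.9132571217428851), array([-0.71222492, -0.17942719]), array([-0.02,  0.13, -0.26,  0.27,  0.14])) 0.9132571191817682
(np.float64(2.6909344974535254), array([-1.11738011, -1.95322624]), array([-0.2 , -0.15,  0.15, -0.  ])) 2.6909345428656506
(np.float64(-0.854367800553862), array([-0.40945435, -1.94375438]), array([-0.19, -0.01, -0.14,  0.15])) -0.8543678080435093
```

Request:
carry_out --moves '[[[0,0,0],[0,0,0.1],1.5],[[0,0,0],[0,0,0.1],3.6],[[0,0,0],[0,0,0.1],3.6],[[0,0,0],[0,0,0.1],3.6]]'

```text
t: 5.45
eef_pos: [0.5009, -0.0554, 0.0427]
tool_rot: [-0.0, 0.992, 0.128, 0.0]
contact_force: [0.6, -0.7, -1.0]
gripper_width: 0.419
```

Run:
```python
from flat import *
st()
w,g=flat()
np.save('w.npy',w,allow_pickle=True)
S=bot.read_camera('scene');cv2.imwrite('pics/scene3.png',S[:,:,::-1])
```

```text
t 5.45 p [ 0.5009 -0.0554  0.0427] yawx 14.73 z [ 0.001  0.    -1.   ] F [ 0.6 -0.7 -1. ] M [-0.016 -0.018 -0.015] w 3.58 q [ 0.24  0.52 -0.31  2.09  0.29  0.57 -1.59]
[(78.5, -3.0), (96.5, 16.2), (139.5, -18.1), (155.5, 5.5)]
```

Request:
carry_out --moves '[[[0,0,0],[-0.2,0,-3],3.6],[[0,0,0],[-0.5,0,-8],3.6],[[0,0,0],[-1,0,-13],3.6],[[0,0,0],[-1,0,-14],3.6],[[0,0,0],[-1,0,-14],3.6]]'

```text
t: 6.18
eef_pos: [0.4911, -0.0583, 0.1825]
tool_rot: [0.0, 0.992, 0.128, 0.0]
contact_force: [-0.1, -0.2, -0.7]
gripper_width: 0.418
```

Run:
```python
from flat import *
st()
w=bot.camera_info('wrist');im=bot.read_camera('wrist')
cv2.imwrite('pics/w5.png',cv2.resize(im[:,:400],None,fx=2,fy=2,interpolation=cv2.INTER_CUBIC)[:560,:,::-1])
print(w['position'],w['attitude'])
for P in [(.5551,.0222,.106),(.5082,.2423,.092)]: print(proj(w,P,'wrist'))
for l in ['set_screw','key_handle','crank_ball']:
    for s in bot.silhouettes(l,'wrist')[:2]:
        ys,xs=np.nonzero(s['region']);print(l,round(s['score'],2),np.round(s['location'],1),len(xs),xs.min(),xs.max(),ys.min(),ys.max())
```

```text
t 6.17 p [ 0.4911 -0.0583  0.1825] yawx 14.71 z [ 0.001 -0.    -1.   ] F [-0.1 -0.2 -0.7] M [ 0.023 -0.019 -0.03 ] w 3.57 q [ 0.33  0.29 -0.4   2.02  0.15  0.85 -1.46]
[ 0.56261094 -0.0383474   0.30861529] [ 0.78269152 -0.11733957  0.09034569 -0.60453541]
[184.58323159  98.46556382]
[-23.90649113 118.52320991]
set_screw 0.65 [184.9  98.4] 1473 161 207 80 121
key_handle 0.61 [  8.4 113.6] 189 0 13 109 123
crank_ball 0.86 [262.7 108.8] 5235 128 296 73 203
```

View pics/w5.png

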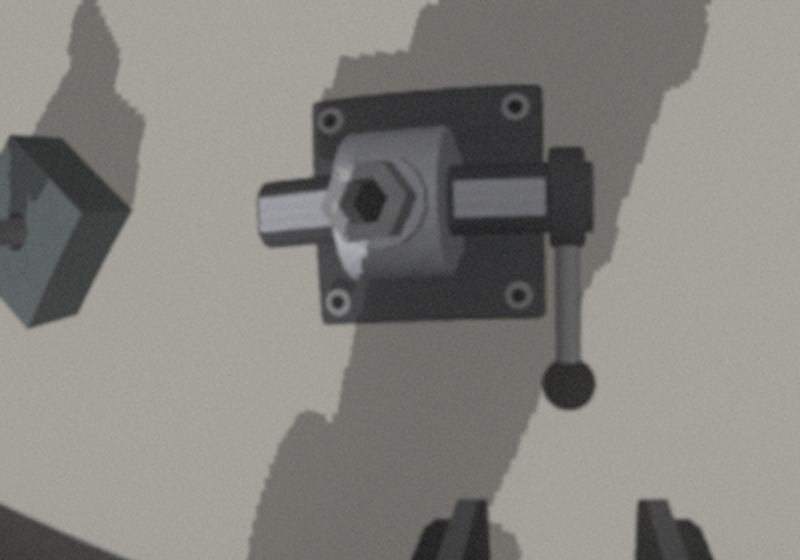

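Screw mouth at (184.5,100), on prediction; its hex has points left and right, i.e. flats square to the tool x. The ball is down at (284,192). Now check the flat angle from both frames, plus the socket's angle and the key.

Run:
```python
from flat import *
w0=np.load('w.npy',allow_pickle=True).item()
print(angle(w0,210,(79,96.8,139.8,155.8)))
w,g=flat(cols=(232,270),r0=70,r1=130)
print(g[75:125,250].round().astype(int).tolist())
P=atz(w,(184.5,100),'wrist',.106);print('screw',P)
st()
crop=g[80:122,160:208];cv2.imwrite('pics/hex.png',cv2.resize(np.clip(crop*1.5,0,255).astype(np.uint8),None,fx=10,fy=10,interpolation=cv2.INTER_CUBIC))
o=bot.get_obs();r=Rq(o['tool_rot'])
print('to holder above',r.inv().apply(np.array([.46,.19,.24])-o['eef_pos'])*100)
```

```text
(np.float64(-0.13602144306143957), array([-0.89870028, -0.69012973]), array([-0.07,  0.04, -0.12,  0.12,  0.04]))
[(78.5, -2.1), (86.5, 16.0), (105.5, -17.0), (114.5, 4.0)]
[52, 53, 53, 51, 49, 47, 46, 46, 47, 50, 55, 67, 84, 99, 107, 110, 109, 109, 110, 110, 111, 111, 111, 109, 108, 107, 108, 109, 108, 104, 93, 75, 57, 47, 44, 43, 42, 40, 40, 42, 46, 48, 49, 50, 52, 52, 52, 52, 51, 51]
screw [0.55295578 0.02175016 0.106     ]
t 6.42 p [ 0.4901 -0.0581  0.1809] yawx 14.73 z [-0.003  0.    -1.   ] F [ 0.1 -0.1 -0.3] M [-0.     0.004  0.012] w 3.61 q [ 0.33  0.29 -0.4   2.02  0.15  0.85 -1.46]
to holder above [  3.37956861 -24.76947011  -5.89425463]
```

Request:
carry_out --moves '[[[0,0,-6],[0.7,-5,-2],5],[[0,0,-12],[1.4,-10,-4],5],[[0,0,-18],[2.1,-15,-6],5],[[0,0,-24],[2.8,-20,-6],5],[[0,0,-30],[3.4,-24.8,-6],5]]'

```text
t: 7.05
eef_pos: [0.4603, 0.1919, 0.2418]
tool_rot: [-0.0, 0.924, 0.382, -0.0]
contact_force: [0.9, -0.8, 0.0]
gripper_width: 0.586
```

Request:
carry_out --moves '[[[0,0,0],[0,0,0],5],[[0,0,0],[0,0,0],5]]'

```text
t: 7.3
eef_pos: [0.4606, 0.1896, 0.2414]
tool_rot: [0.0, 0.925, 0.38, -0.001]
contact_force: [0.4, -0.6, 0.3]
gripper_width: 0.585
```

Run:
```python
from flat import *
st()
w=bot.camera_info('wrist');im=bot.read_camera('wrist')
print('handle pred',proj(w,(.5082,.2423,.092),'wrist'))
for s in bot.silhouettes('key_handle','wrist')[:1]:
    m=s['region'].astype(np.uint8);print(s['score'],s['location'],cv2.minAreaRect(cv2.findNonZero(m)))
hsv=cv2.cvtColor(im,cv2.COLOR_RGB2HSV);m=((hsv[...,0]<20)&(hsv[...,1]>170)).astype(np.uint8)
n,lab,stt,cen=cv2.connectedComponentsWithStats(m);k=1+np.argmax(stt[1:,4]);rc=cv2.minAreaRect(cv2.findNonZero((lab==k).astype(np.uint8)));print('orange',stt[k],cen[k],rc)
B=cv2.boxPoints(rc);Q=[atz(w,b,'wrist',.105) for b in B];print(np.round(Q,4))
L=cv2.resize(im[:,140:440],(500,600));c=cv2.resize(cv2.imread('pics/hex.png'),(300,262));L[-262:,-300:]=c
cv2.imwrite('pics/w6.png',L[:,:,::-1])
```

```text
t 7.3 p [0.4606 0.1896 0.2414] yawx 44.68 z [-0.002 -0.001 -1.   ] F [ 0.4 -0.6  0.3] M [-0.077 -0.022 -0.003] w 5.0 q [ 0.03  0.25 -0.63  1.94  0.18  1.   -1.47]
handle pred [277.5170388  112.47881077]
0.59 [277.6, 111.7] ((275.5662841796875, 112.9609375), (67.70125579833984, 23.083099365234375), 86.05481719970703)
orange [ 266   81   19   66 1090] [275.30550459 113.01651376] ((275.54534912109375, 113.45170593261719), (65.28063201904297, 17.4914608001709), 88.21009063720703)
[[0.52   0.2668 0.105 ]
 [0.53   0.2572 0.105 ]
 [0.4936 0.2189 0.105 ]
 [0.4834 0.2287 0.105 ]]
```

View pics/w6.png

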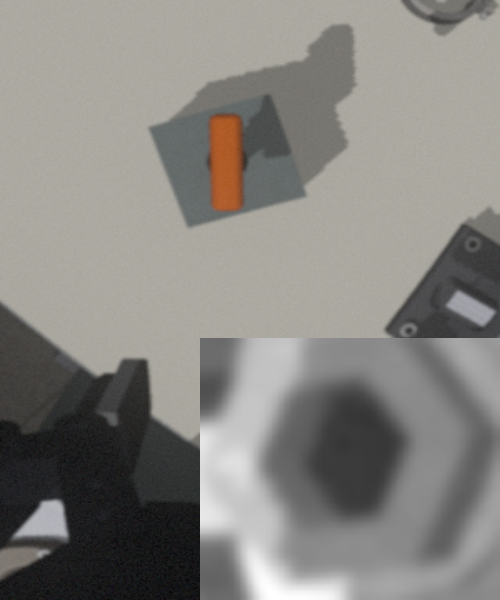

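The bar spans rows 81–147 around column 275, about 1.8° off the tool's axis. The inset shows the socket hex with points left and right, turned perhaps 5° counter-clockwise. That is within the key's play.

Request:
carry_out --moves '[[[0,0,-1],[3.5,-0.3,3],4],[[0,0,-1.7],[7.0,-0.5,7],4],[[0,0,-1.7],[7.0,-0.5,11],4],[[0,0,-1.7],[7.0,-0.5,12],4],[[0,0,-1.7],[7.0,-0.5,12],4]]'

```text
t: 8.02
eef_pos: [0.5071, 0.242, 0.1224]
tool_rot: [0.0, 0.919, 0.393, -0.0]
contact_force: [-0.5, -0.3, 1.2]
gripper_width: 0.472
```

Run:
```python
from flat import *
st()
w=bot.camera_info('wrist');im=bot.read_camera('wrist')
hsv=cv2.cvtColor(im,cv2.COLOR_RGB2HSV);m=((hsv[...,0]<20)&(hsv[...,1]>150)).astype(np.uint8)
n,lab,stt,cen=cv2.connectedComponentsWithStats(m);k=1+np.argmax(stt[1:,4]);rc=cv2.minAreaRect(cv2.findNonZero((lab==k).astype(np.uint8)));print('orange',stt[k],cen[k],rc)
B=cv2.boxPoints(rc);Q=np.array([atz(w,b,'wrist',.105) for b in B]);print(np.round(Q,4),Q.mean(0))
print(proj(w,(.5072,.2425,.105),'wrist'))
cv2.imwrite('pics/w7.png',im[:,:,::-1])
```

```text
t 8.03 p [0.5071 0.242  0.1224] yawx 46.33 z [-0.001 -0.001 -1.   ] F [-0.5 -0.3  1.2] M [-0.014 -0.031 -0.038] w 4.03 q [-0.11  0.51 -0.57  1.91  0.37  0.83 -1.64]
orange [ 266  200   33  107 2905] [281.5232358  254.40963855] ((282.0, 253.0), (106.0, 32.0), 90.0)
[[0.5243 0.2716 0.105 ]
 [0.535  0.2615 0.105 ]
 [0.4955 0.2184 0.105 ]
 [0.4832 0.2302 0.105 ]] [0.50950138 0.24543114 0.105     ]
[282.73817448 263.94571993]
```

View pics/w7.png

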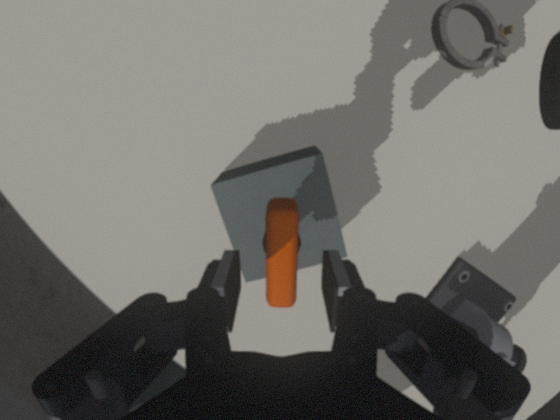

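The bar sits centred between the jaws at column 282, rows 200–307; the holder is below with nothing in the fingers' way. Descend and grip.

Request:
carry_out --moves '[[[0,0,0],[0.2,0,2],4],[[0,0,0],[0.2,0,3.2],4],[[0,0,0],[0.2,0,3.2],2.5],[[0,0,0],[0.2,0,3.2],1],[[0,0,0],[0.2,0,3.2],1]]' --newtons 60

```text
t: 8.7
eef_pos: [0.5085, 0.2446, 0.0906]
tool_rot: [-0.0, 0.919, 0.394, 0.0]
contact_force: [0.1, -0.2, -0.4]
gripper_width: 0.215
```

Request:
carry_out --moves '[[[0,0,0],[0,0,0],1],[[0,0,0],[0,0,-0.5],1],[[0,0,0],[0,0,-1],1]]'

```text
t: 9.07
eef_pos: [0.5085, 0.2446, 0.1008]
tool_rot: [0.0, 0.919, 0.394, 0.0]
contact_force: [-0.7, 0.4, -0.4]
gripper_width: 0.216
```

Run:
```python
from flat import *
st()
```

```text
t 9.07 p [0.5085 0.2446 0.1008] yawx 46.41 z [ 0.  0. -1.] F [-0.7  0.4 -0.4] M [ 0.046 -0.074  0.033] w 1.85 q [-0.13  0.54 -0.55  1.91  0.39  0.79 -1.66]
```

Request:
carry_out --moves '[[[0,0,0],[0,0,-2.5],1],[[0,0,0],[0,0,-6],1],[[0,0,0],[0,0,-10],1],[[0,0,0],[0,0,-12],1],[[0,0,0],[0,0,-12],1]]'

```text
t: 9.7
eef_pos: [0.5093, 0.2451, 0.2222]
tool_rot: [0.0, 0.919, 0.394, 0.002]
contact_force: [0.1, -0.2, -1.5]
gripper_width: 0.218
```

Run:
```python
from flat import *
o=st()
w=bot.camera_info('wrist');im=bot.read_camera('wrist')
p=np.array(o['eef_pos']);r=Rq(o['tool_rot'])
k=p+[0,0,.002]
print('bar top centre/ends pred',[proj(w,k+r.apply([dx,0,0])+[0,0,.013],'wrist').round(1) for dx in(-.028,0,.028)],'tip',proj(w,k-[0,0,.087],'wrist'))
hsv=cv2.cvtColor(im,cv2.COLOR_RGB2HSV);m=((hsv[...,0]<20)&(hsv[...,1]>150)).astype(np.uint8)
n,lab,stt,cen=cv2.connectedComponentsWithStats(m);j=1+np.argmax(stt[1:,4]);print(stt[j],cen[j])
S=bot.read_camera('scene');T=bot.read_camera('top')
si,ti=bot.camera_info('scene'),bot.camera_info('top')
print('scene tip',proj(si,k-[0,0,.087],'scene'),'handle',proj(si,k,'scene'),'top handle',proj(ti,k,'top'))
u,v=proj(si,k-[0,0,.05],'scene').astype(int);
a=cv2.resize(S[v-50:v+50,u-40:u+40],(400,500),interpolation=cv2.INTER_CUBIC)
b=cv2.resize(im[180:420,180:372],(400,500))
cv2.imwrite('pics/v8.png',np.hstack([a,b])[:,:,::-1]);print('crop origin',u-40,v-50)
```

```text
t 9.7 p [0.5093 0.2451 0.2222] yawx 46.41 z [ 0.004  0.001 -1.   ] F [ 0.1 -0.2 -1.5] M [-0.018  0.01  -0.045] w 1.87 q [-0.06  0.39 -0.63  1.82  0.27  1.01 -1.56]
bar top centre/ends pred [array([283.7, 351. ]), array([284., 301.]), array([284.2, 238. ])] tip [282.43785712 219.42384043]
[ 260  238   41  113 3915] [280.16960409 293.17139208]
scene tip [205.15435235 226.71127596] handle [200.94297542 197.45005277] top handle [164.01228662 221.77528311]
crop origin 163 164
```

View pics/v8.png

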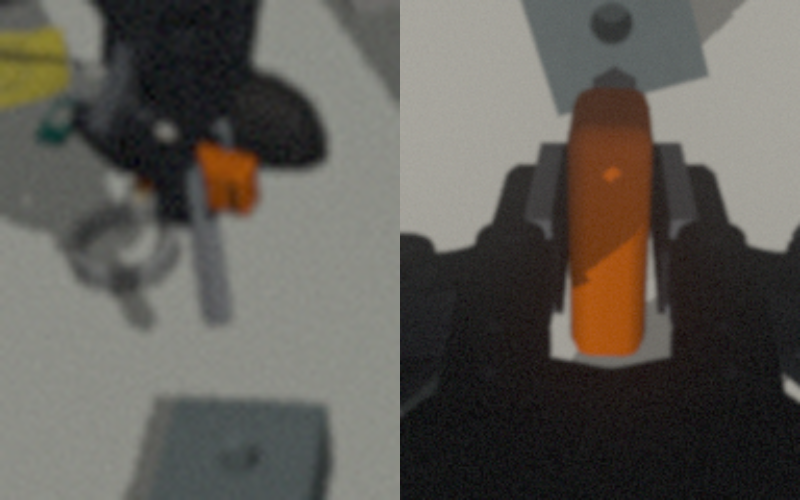

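Left: the key hangs straight in the gripper, its tip at scene pixel (206,228), 1–2 px from prediction. Right: the bar is centred and the empty hole is visible. Now carry it over the screw.

Request:
carry_out --moves '[[[0,0,0],[-2.5,3.7,0],1],[[0,0,0],[-5.2,7.5,0],1],[[0,0,0],[-7.8,11.2,0],1],[[0,0,0],[-10.4,15,0],1],[[0,0,0],[-13,18.7,0],1]]'

```text
t: 10.48
eef_pos: [0.5537, 0.0198, 0.2189]
tool_rot: [-0.0, 0.919, 0.394, -0.001]
contact_force: [1.1, 0.2, -1.1]
gripper_width: 0.218
```

Request:
carry_out --moves '[[[0,0,0],[0,0,0.5],1],[[0,0,0],[0,0,1.2],1],[[0,0,0],[0,0,1.2],1],[[0,0,0],[0,0,1.2],1]]'

```text
t: 10.98
eef_pos: [0.554, 0.0227, 0.2082]
tool_rot: [-0.0, 0.919, 0.395, -0.0]
contact_force: [0.1, 0.1, -1.8]
gripper_width: 0.218
```

Run:
```python
from flat import *
o=st()
w=bot.camera_info('wrist');im=bot.read_camera('wrist')
p=np.array(o['eef_pos']);r=Rq(o['tool_rot'])
tip=p+r.apply([0,0,.085])
print('tip',tip,'px',proj(w,tip,'wrist'),'screw px',proj(w,(.5545,.022,.106),'wrist'))
S=bot.read_camera('scene');si=bot.camera_info('scene')
print('scene tip',proj(si,tip,'scene'),'screw',proj(si,(.5545,.022,.106),'scene'))
T=bot.read_camera('top');cv2.imwrite('pics/top9.png',T[:,:,::-1])
a=cv2.resize(S[160:240,250:314],(400,500),interpolation=cv2.INTER_CUBIC)
b=cv2.resize(im[100:260,210:338],(400,500),interpolation=cv2.INTER_CUBIC)
cv2.imwrite('pics/v9.png',np.hstack([a,b])[:,:,::-1])
for c in ['scene','wrist']:
  for s in bot.silhouettes('set_screw',c)[:1]:
    ys,xs=np.nonzero(s['region']);print(c,round(s['score'],2),np.round(s['location'],1),len(xs),xs.min(),xs.max(),ys.min(),ys.max())
```

```text
t 10.97 p [0.554  0.0227 0.2082] yawx 46.54 z [-0.  0. -1.] F [ 0.1  0.1 -1.8] M [ 0.013  0.006 -0.029] w 1.86 q [ 0.29  0.38 -0.56  1.86  0.24  0.97 -1.12]
tip [0.55398131 0.02273784 0.12315543] px [282.59018786 219.00185345] screw px [283.67772979 211.45440225]
scene tip [285.72643153 194.40585765] screw [285.83481301 199.41128301]
scene 0.71 [297.4 213.3] 482 265 326 198 230
wrist 0.93 [278.2 205.3] 894 263 297 187 222
```

View pics/v9.png

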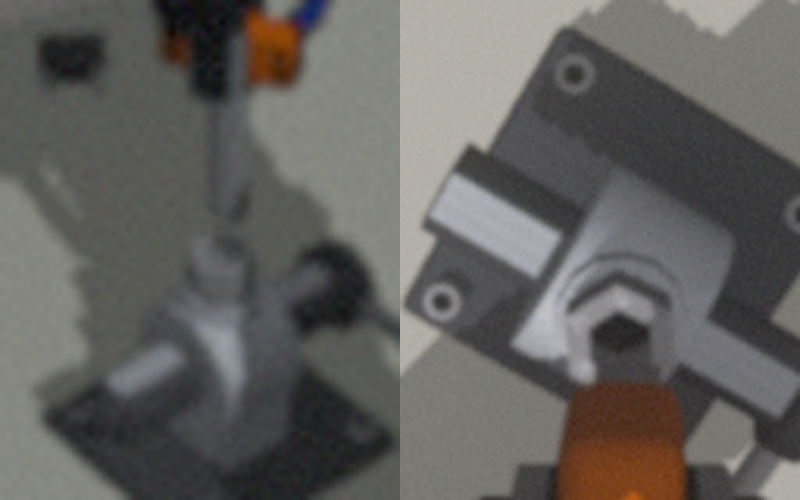

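Left: the tip is right above the screw, but about 1.5 px (≈4 mm) to the right. Right: the hex is aligned with the key (flats vertical) and centred sideways, but the screw is about 4 mm farther along tool +x. Both views agree, so I'll shift +x and recheck numerically.

Request:
carry_out --moves '[[[0,0,0],[0.35,0,0],1],[[0,0,0],[0.35,0,0.6],1],[[0,0,0],[0.35,0,0.9],1],[[0,0,0],[0.35,0,0.9],1]]'

```text
t: 11.72
eef_pos: [0.5563, 0.0238, 0.1988]
tool_rot: [-0.0, 0.919, 0.394, -0.0]
contact_force: [-0.3, 0.3, -1.1]
gripper_width: 0.216
```

Run:
```python
from flat import *
o=st()
S=np.mean([bot.read_camera('scene').astype(float) for _ in range(4)],0).mean(2)
p=np.array(o['eef_pos']);r=Rq(o['tool_rot']);tip=p+r.apply([0,0,.085]);si=bot.camera_info('scene');print(tip,proj(si,tip,'scene'))
np.set_printoptions(linewidth=200)
print(np.arange(274,300));print(np.c_[np.arange(182,212),S[182:212,274:300].round().astype(int)])
W=np.mean([bot.read_camera('wrist').astype(float) for _ in range(4)],0);cv2.imwrite('pics/w10.png',cv2.resize(W[150:250,215:345,::-1].astype(np.uint8),None,fx=6,fy=6,interpolation=cv2.INTER_CUBIC))
print(np.c_[np.arange(178,224),W.mean(2)[178:224,266:296:2].round().astype(int)])
```

```text
t 11.72 p [0.5563 0.0238 0.1988] yawx 46.41 z [-0.001 -0.    -1.   ] F [-0.3  0.3 -1.1] M [-0.032  0.024 -0.046] w 1.84 q [ 0.29  0.39 -0.55  1.86  0.25  0.96 -1.14]
[0.55625268 0.02383454 0.11379999] [284.91689738 196.84048167]
[274 275 276 277 278 279 280 281 282 283 284 285 286 287 288 289 290 291 292 293 294 295 296 297 298 299]
[[182  88  88  88  88  89  90  88  87  81  75  80  87  90  91  90  91  98 117 128 132 133 133 132 133 133 131]
 [183  88  88  88  90  88  87  89  89  81  75  81  86  89  93  91  89  92 102 117 127 132 133 133 134 133 132]
 [184  89  90  88  88  88  88  88  88  82  76  82  86  90  94  92  90  88  91 101 119 131 135 132 133 133 133]
 [185  88  88  89  89  89  89  88  87  82  76  81  89  91  93  93  90  87  87  92 106 124 132 135 133 133 132]
 [186  90  88  88  88  89  88  88  87  82  77  81  86  90  93  93  89  88  87  90  98 119 129 134 133 133 134]
 [187  88  90  88  88  89  88  88  86  82  75  81  86  90  94  92  90  90  87  88  90 107 125 134 134 133 134]
 [188  87  88  89  89  87  87  90  88  80  76  82  87  90  90  91  88  88  88  89  90  99 116 127 1
[... 4948 characters left out ...]
  62  60  53  72 100 101 102]
 [214 145 110  53  43  40  53  61  59  64  66  62  72  97 100 101]
 [215 142 111  56  41  46  60  64  64  67  65  65  71  90  99 100]
 [216 141 113  60  48  56  62  66  64  63  66  66  69  81  93  99]
 [217 142 117  68  59  59  63  66  67  65  65  66  68  68  83  96]
 [218 143 119  70  64  65  65  66  64  65  65  68  66  65  76  95]
 [219 142 120  72  65  64  65  63  62  66  66  65  64  67  73  93]
 [220 144 124  73  64  62  62  65  63  64  66  68  66  68  69  94]
 [221 148 126  72  62  62  63  64  63  64  64  65  63  64  70  93]
 [222 145 125  71  61  59  59  58  59  60  57  60  60  59  68  89]
 [223 135 106  65  57  56  57  58  53  54  54  56  54  56  60  77]]
```

Numerically, the tip centre is about 1.7 mm to +y and within 1 mm in x of the socket centre, and yaw is matched. Small correction, then the tapered end just into the mouth.

Request:
carry_out --moves '[[[0,0,0],[-0.05,-0.13,0],1],[[0,0,0],[-0.05,-0.13,0.6],1],[[0,0,0],[-0.05,-0.13,0.9],1],[[0,0,0],[-0.05,-0.13,0.9],1]]'

```text
t: 12.62
eef_pos: [0.5551, 0.0244, 0.1898]
tool_rot: [-0.0, 0.919, 0.394, -0.0]
contact_force: [-0.2, -0.6, -1.6]
gripper_width: 0.213
```

Request:
carry_out --moves '[[[0,0,0],[0,0,0.15],1],[[0,0,0],[0,0,0.15],1]]'

```text
t: 12.88
eef_pos: [0.5553, 0.0246, 0.1888]
tool_rot: [-0.0, 0.919, 0.394, -0.0]
contact_force: [0.3, -0.6, -2.3]
gripper_width: 0.212
```

Request:
carry_out --moves '[[[0,0,0],[0,0,0.15],1],[[0,0,0],[0,0,0.15],1]]'

```text
t: 13.12
eef_pos: [0.5552, 0.0248, 0.1873]
tool_rot: [-0.0, 0.919, 0.394, -0.0]
contact_force: [-1.7, 1.2, -0.0]
gripper_width: 0.217
```

Request:
carry_out --moves '[[[0,0,0],[0,-0.06,0],1],[[0,0,0],[0,-0.06,0.15],1],[[0,0,0],[0,-0.06,0.15],1]]'

```text
t: 13.5
eef_pos: [0.5547, 0.025, 0.1856]
tool_rot: [-0.0, 0.919, 0.394, -0.0]
contact_force: [-0.8, 0.9, -1.4]
gripper_width: 0.215
```

Request:
carry_out --moves '[[[0,0,0],[0,0,0.15],1],[[0,0,0],[0,0,0.15],1]]'

```text
t: 13.75
eef_pos: [0.5547, 0.0249, 0.1841]
tool_rot: [-0.0, 0.919, 0.394, -0.0]
contact_force: [-1.7, 1.3, -0.6]
gripper_width: 0.212
```

Request:
carry_out --moves '[[[0,0,0],[0,-0.06,0.1],1],[[0,0,0],[0,-0.06,0.3],1],[[0,0,0],[0,-0.06,0.3],1]]'

```text
t: 14.12
eef_pos: [0.5546, 0.0251, 0.1811]
tool_rot: [0.0, 0.919, 0.394, -0.0]
contact_force: [-0.2, 0.3, -1.4]
gripper_width: 0.218
```

Request:
carry_out --moves '[[[0,0,0],[0,0,0.2],1],[[0,0,0],[0,0,0.4],1],[[0,0,0],[0,0,0.4],1]]'

```text
t: 14.5
eef_pos: [0.5545, 0.0251, 0.1771]
tool_rot: [0.0, 0.919, 0.394, -0.0]
contact_force: [0.0, 0.2, -1.4]
gripper_width: 0.217
```

```bash
python3 -c "
from h import *
st()"
```

```text
t 14.5 p [0.5545 0.0251 0.1771] yawx 46.4 z [-0. -0. -1.] F [ 0.   0.2 -1.4] M [ 0.027 -0.013  0.008] w 1.85 q [ 0.27  0.42 -0.54  1.88  0.27  0.91 -1.16]
```

Request:
carry_out --moves '[[[0,0,0],[0,0,0.1],1],[[0,0,0],[0,0,0.1],1]]'

```text
t: 14.75
eef_pos: [0.5545, 0.0252, 0.1762]
tool_rot: [0.0, 0.919, 0.394, -0.0]
contact_force: [0.3, 0.9, -1.3]
gripper_width: 0.222
```

Request:
carry_out --moves '[[[0,0,0],[0,0,0.1],1],[[0,0,0],[0,0,0.1],1]]'

```text
t: 15.0
eef_pos: [0.5545, 0.0252, 0.1752]
tool_rot: [0.0, 0.919, 0.394, -0.0]
contact_force: [0.2, -0.2, -1.0]
gripper_width: 0.218
```

Request:
carry_out --moves '[[[0,0,0],[0,0,0.05],1],[[0,0,0],[0,0,0.05],1]]'

```text
t: 15.25
eef_pos: [0.5545, 0.0253, 0.1748]
tool_rot: [0.0, 0.919, 0.394, 0.0]
contact_force: [0.2, -0.6, -1.4]
gripper_width: 0.211
```

Request:
carry_out --moves '[[[0,0,0],[0,0,0.1],1],[[0,0,0],[0,0,0.1],1]]'

```text
t: 15.5
eef_pos: [0.5546, 0.0254, 0.174]
tool_rot: [0.0, 0.919, 0.394, 0.0]
contact_force: [-0.1, -0.2, 0.9]
gripper_width: 0.218
```

Request:
carry_out --moves '[[[0,0,0],[0,0,0.1],1],[[0,0,0],[0,0,0.1],1]]'

```text
t: 15.75
eef_pos: [0.5551, 0.0258, 0.1738]
tool_rot: [0.0, 0.919, 0.394, 0.001]
contact_force: [-1.6, -0.3, 6.6]
gripper_width: 0.217
```

Bottomed: height stops at 0.174 and force rises to about 8 N, so the key is fully seated. Ease off and start turning.

Request:
carry_out --moves '[[[0,0,0],[0,0,-0.08],1],[[0,0,3],[0,0,-0.08],1],[[0,0,6],[0,0,-0.08],1],[[0,0,9],[0,0,-0.08],1],[[0,0,12],[0,0,-0.08],1]]'

```text
t: 16.38
eef_pos: [0.5549, 0.0252, 0.1739]
tool_rot: [0.0, 0.955, 0.295, 0.0]
contact_force: [0.5, 0.1, 2.7]
gripper_width: 0.217
```

```bash
cat > tq.py <<'E'
from h import *
def tq(n=6):
    A=[]
    for _ in range(n):
        bot.read_camera('scene');o=bot.get_obs();m=Rq(o['tool_rot']).as_matrix()
        A.append([*o['torque'],*o['contact_force'],np.degrees(np.arctan2(m[1,0],m[0,0])),*o['eef_pos'],o['q'][6],o['joint_torque'][6]])
    A=np.array(A);a=A.mean(0);print('M',a[:3].round(4),'sd',A[:,2].std().round(3),'F',a[3:6].round(1),'yaw',a[6].round(2),'p',a[7:10].round(4),'q7',a[10].round(2),'tau7',a[11].round(3),'t',round(float(o['t']),2))
if __name__=='__main__': tq()
E
python3 tq.py
```

```text
M [-0.0713 -0.089   0.0175] sd 0.016 F [ 0.4 -0.1  3. ] yaw 34.41 p [0.5549 0.0253 0.1739] q7 -1.35 tau7 -0.091 t 16.68
```

Request:
carry_out --moves '[[[0,0,2],[0,0,0],1],[[0,0,4],[0,0,0],1],[[0,0,6],[0,0,0],1]]'

```text
t: 17.05
eef_pos: [0.5548, 0.0252, 0.1738]
tool_rot: [0.0, 0.97, 0.244, 0.0]
contact_force: [1.2, -0.9, 4.7]
gripper_width: 0.219
```

```bash
python3 tq.py
```

```text
M [-0.2139 -0.2759  0.0497] sd 0.034 F [ 1.3 -0.6  5.3] yaw 28.36 p [0.5548 0.0252 0.1738] q7 -1.44 tau7 -0.096 t 17.35
```

Request:
carry_out --moves '[[[0,0,2],[0,0,0],1],[[0,0,4],[0,0,0],1],[[0,0,6],[0,0,0],1]]'

```text
t: 17.73
eef_pos: [0.5548, 0.0252, 0.1738]
tool_rot: [0.0, 0.981, 0.194, 0.0]
contact_force: [1.9, -0.1, 5.1]
gripper_width: 0.215
```

```bash
python3 tq.py
```

```text
M [-0.2711 -0.2825  0.0201] sd 0.019 F [ 1.5 -1.3  4.8] yaw 22.39 p [0.5548 0.0252 0.1738] q7 -1.54 tau7 -0.088 t 18.02
```

Joint-7 torque is much quieter (about −0.09, steady), which looks like the screw's drag. I'll use that and the angle.

```bash
sed -i "s/'tau7',a\[11\].round(3)/'tau7',a[11].round(4),'sd7',A[:,11].std().round(4)/; s/n=6/n=4/" tq.py; sed -n 1,12p tq.py | tail -4
```

```text
bot.read_camera('scene');o=bot.get_obs();m=Rq(o['tool_rot']).as_matrix()
        A.append([*o['torque'],*o['contact_force'],np.degrees(np.arctan2(m[1,0],m[0,0])),*o['eef_pos'],o['q'][6],o['joint_torque'][6]])
    A=np.array(A);a=A.mean(0);print('M',a[:3].round(4),'sd',A[:,2].std().round(3),'F',a[3:6].round(1),'yaw',a[6].round(2),'p',a[7:10].round(4),'q7',a[10].round(2),'tau7',a[11].round(4),'sd7',A[:,11].std().round(4),'t',round(float(o['t']),2))
if __name__=='__main__': tq()
```

Request:
carry_out --moves '[[[0,0,2],[0,0,-0.03],1],[[0,0,4],[0,0,-0.05],1],[[0,0,4],[0,0,-0.05],1]]'

```text
t: 18.4
eef_pos: [0.5544, 0.0251, 0.1739]
tool_rot: [0.0, 0.987, 0.16, -0.0]
contact_force: [2.3, -1.3, 1.5]
gripper_width: 0.215
```

```bash
python3 tq.py
```

```text
M [-0.385  -0.5337  0.0339] sd 0.023 F [ 2.5 -1.6  1.2] yaw 18.41 p [0.5544 0.0251 0.1739] q7 -1.6 tau7 -0.0701 sd7 0.0247 t 18.6
```

Request:
carry_out --moves '[[[0,0,2],[0,0,0],1],[[0,0,4],[0,0,0],1],[[0,0,4],[0,0,0],1]]'

```text
t: 18.98
eef_pos: [0.5543, 0.0252, 0.1739]
tool_rot: [0.0, 0.992, 0.125, -0.0]
contact_force: [1.4, -2.0, -0.3]
gripper_width: 0.216
```

```bash
python3 tq.py
```

```text
M [-0.4965 -0.5384  0.0628] sd 0.017 F [ 2.2 -2.1 -0.6] yaw 14.41 p [0.5543 0.0252 0.1739] q7 -1.66 tau7 -0.0665 sd7 0.0262 t 19.18
```

Request:
carry_out --moves '[[[0,0,2.5],[0.03,0.05,0],1],[[0,0,5],[0.03,0.05,0],1],[[0,0,5],[0.03,0.05,0],1]]'

```text
t: 19.55
eef_pos: [0.5546, 0.0252, 0.1739]
tool_rot: [-0.0, 0.997, 0.082, -0.0]
contact_force: [2.4, -1.5, -0.2]
gripper_width: 0.218
```

```bash
python3 tq.py
```

```text
M [-0.1903 -0.332   0.0478] sd 0.018 F [ 1.5 -1.3 -0.9] yaw 9.47 p [0.5546 0.0251 0.1739] q7 -1.74 tau7 -0.0504 sd7 0.0286 t 19.75
```

Request:
carry_out --moves '[[[0,0,2.5],[0,0,0],1],[[0,0,5],[0,0,0],1],[[0,0,5],[0,0,0],1]]'

```text
t: 20.12
eef_pos: [0.5547, 0.025, 0.174]
tool_rot: [-0.0, 0.999, 0.039, -0.0]
contact_force: [1.5, -0.8, -1.7]
gripper_width: 0.216
```

```bash
python3 tq.py
```

```text
M [-0.1161 -0.2964  0.0358] sd 0.027 F [ 1.3 -0.6 -1.8] yaw 4.47 p [0.5547 0.025  0.174 ] q7 -1.82 tau7 -0.0535 sd7 0.0285 t 20.32
```

Request:
carry_out --moves '[[[0,0,2.5],[0,0,0],1],[[0,0,5],[0,0,0],1],[[0,0,5],[0,0,0],1]]'

```text
t: 20.7
eef_pos: [0.5548, 0.0249, 0.174]
tool_rot: [0.0, 1.0, -0.005, -0.0]
contact_force: [1.4, -1.3, -0.9]
gripper_width: 0.214
```

```bash
python3 tq.py
```

```text
M [-0.1143 -0.3368  0.0169] sd 0.008 F [ 1.3 -0.1 -3.3] yaw -0.53 p [0.5548 0.0249 0.174 ] q7 -1.9 tau7 -0.0513 sd7 0.0292 t 20.9
```

Request:
carry_out --moves '[[[0,0,2.5],[0,0,0],1],[[0,0,5],[0,0,0],1],[[0,0,5],[0,0,0],1]]'

```text
t: 21.28
eef_pos: [0.5548, 0.0249, 0.174]
tool_rot: [0.0, 0.999, -0.048, -0.0]
contact_force: [1.0, -0.7, -2.7]
gripper_width: 0.218
```

```bash
python3 tq.py
```

```text
M [-0.1327 -0.3201  0.0304] sd 0.045 F [ 1.6 -0.6 -3.1] yaw -5.53 p [0.5548 0.0249 0.174 ] q7 -1.98 tau7 -0.0484 sd7 0.0293 t 21.48
```

```bash
sed -i "s/print('M'/print(A[:,11].round(3),A[:,2].round(3),'M'/; s/n=4/n=5/" tq.py
```

Request:
carry_out --moves '[[[0,0,2],[0,0,0.03],1],[[0,0,4],[0,0,0.03],1],[[0,0,4],[0,0,0.03],1]]'

```text
t: 21.85
eef_pos: [0.555, 0.0248, 0.174]
tool_rot: [0.0, 0.996, -0.084, 0.0]
contact_force: [0.8, -1.5, -0.9]
gripper_width: 0.22
```

```bash
python3 tq.py
```

```text
[-0.098 -0.052 -0.037 -0.032 -0.031] [ 0.048  0.021  0.044 -0.019  0.009] M [-0.3241 -0.2383  0.0205] sd 0.025 F [ 0.9 -0.9 -0.7] yaw -9.59 p [0.555  0.0248 0.1739] q7 -2.04 tau7 -0.05 sd7 0.025 t 22.1
```

Request:
carry_out --moves '[[[0,0,2],[0,0,0],1],[[0,0,4],[0,0,0],1],[[0,0,4],[0,0,0],1]]'

```text
t: 22.48
eef_pos: [0.555, 0.0248, 0.1739]
tool_rot: [0.0, 0.993, -0.119, 0.0]
contact_force: [1.8, -1.8, 0.1]
gripper_width: 0.215
```

```bash
python3 tq.py
```

```text
[-0.121 -0.075 -0.06  -0.056 -0.055] [0.011 0.079 0.05  0.049 0.088] M [-0.4743 -0.2192  0.0554] sd 0.027 F [ 0.9 -1.7  1.7] yaw -13.59 p [0.555  0.0248 0.1739] q7 -2.1 tau7 -0.0737 sd7 0.0247 t 22.73
```

Request:
carry_out --moves '[[[0,0,1],[0,0,-0.02],1],[[0,0,2],[0,0,-0.02],1],[[0,0,3],[0,0,-0.02],1],[[0,0,3],[0,0,-0.02],1],[[0,0,3],[0,0,-0.02],1]]'

```text
t: 23.35
eef_pos: [0.5549, 0.0249, 0.174]
tool_rot: [0.0, 0.99, -0.144, -0.0]
contact_force: [1.2, -2.2, -0.4]
gripper_width: 0.213
```

```bash
python3 tq.py
```

```text
[-0.116 -0.115 -0.115 -0.115 -0.115] [0.101 0.082 0.101 0.062 0.107] M [-0.4852 -0.3145  0.0906] sd 0.016 F [ 1.3 -1.6 -0.4] yaw -16.59 p [0.5549 0.0249 0.174 ] q7 -2.15 tau7 -0.1155 sd7 0.0005 t 23.6
```

Torque is climbing: Mz 0.02 → 0.055 → 0.09 against a baseline of about 0.033, so contact was near yaw −10.5°. The target is about 9–11° past contact.

Request:
carry_out --moves '[[[0,0,1],[0,0,0],1],[[0,0,2],[0,0,0],1],[[0,0,2],[0,0,0],1],[[0,0,2],[0,0,0],1]]'

```text
t: 24.1
eef_pos: [0.5549, 0.0249, 0.174]
tool_rot: [0.0, 0.987, -0.161, -0.0]
contact_force: [1.3, -1.9, 0.1]
gripper_width: 0.216
```

```bash
sed -i "s/n=5/n=8/" tq.py; python3 tq.py
```

```text
[-0.132 -0.131 -0.131 -0.131 -0.131 -0.131 -0.131 -0.131] [0.096 0.129 0.148 0.097 0.122 0.14  0.092 0.161] M [-0.5074 -0.2602  0.1232] sd 0.024 F [ 1.2 -1.8  0.1] yaw -18.59 p [0.5549 0.0249 0.174 ] q7 -2.18 tau7 -0.131 sd7 0.0004 t 24.5
```

Request:
carry_out --moves '[[[0,0,0.8],[0,0,0],1],[[0,0,1.6],[0,0,0],1],[[0,0,1.6],[0,0,0],1]]'

```text
t: 24.88
eef_pos: [0.5549, 0.0249, 0.174]
tool_rot: [0.0, 0.984, -0.175, 0.0]
contact_force: [0.5, -1.5, -0.5]
gripper_width: 0.22
```

```bash
python3 tq.py
```

```text
[-0.182 -0.163 -0.157 -0.155 -0.154 -0.154 -0.154 -0.155] [0.197 0.144 0.159 0.143 0.144 0.094 0.15  0.195] M [-0.5582 -0.2545  0.1532] sd 0.031 F [ 1.5 -2.3  0.3] yaw -20.19 p [0.5549 0.0249 0.174 ] q7 -2.21 tau7 -0.1592 sd7 0.0089 t 25.27
```

Torque about 0.155 with an estimated drag of 0.05–0.07 puts it in the firm band. Unwind into the play, release and withdraw.

Request:
carry_out --moves '[[[0,0,-2],[0,0,0],1],[[0,0,-4],[0,0,0],1],[[0,0,-4],[0,0,0],1],[[0,0,-4],[0,0,0],4],[[0,0,-4],[0,0,0],4]]' --newtons 20

```text
t: 25.9
eef_pos: [0.5547, 0.0254, 0.1739]
tool_rot: [-0.0, 0.99, -0.141, -0.0]
contact_force: [-0.2, -0.7, -0.1]
gripper_width: 0.469
```

Request:
carry_out --moves '[[[0,0,0],[0,0,0],4],[[0,0,0],[0,0,-1.5],4],[[0,0,0],[0,0,-4],4],[[0,0,0],[-3,0,-8],4],[[0,0,0],[-8,0,-10],4]]'

```text
t: 26.52
eef_pos: [0.4792, 0.0477, 0.2771]
tool_rot: [-0.001, 0.99, -0.141, 0.002]
contact_force: [0.3, 1.2, -0.4]
gripper_width: 0.468
```

Request:
carry_out --moves '[[[0,0,0],[0,0,0],4],[[0,0,0],[0,0,0],4]]'

```text
t: 26.78
eef_pos: [0.4786, 0.047, 0.2749]
tool_rot: [-0.0, 0.99, -0.141, 0.001]
contact_force: [0.4, -0.5, 0.0]
gripper_width: 0.473
```

Run:
```python
from flat import *
o=st()
w=bot.camera_info('wrist');im=bot.read_camera('wrist');S=bot.read_camera('scene')
si=bot.camera_info('scene')
print('handle if seated px',proj(w,(.5545,.022,.176),'wrist'),proj(si,(.5545,.022,.176),'scene'))
a=cv2.resize(S[150:250,240:340],(400,400),interpolation=cv2.INTER_CUBIC)
u,v=proj(w,(.5545,.022,.1),'wrist').astype(int);x0=min(max(u-100,0),360);y0=min(max(v-100,0),220);print(x0,y0)
b=cv2.resize(im[y0:y0+200,x0:x0+200],(400,400))
cv2.imwrite('pics/v11.png',np.hstack([a,b])[:,:,::-1])
```

```text
t 26.77 p [0.4786 0.047  0.2749] yawx -16.2 z [ 0.002 -0.    -1.   ] F [ 0.4 -0.5  0. ] M [-0.001 -0.029  0.01 ] w 4.04 q [ 0.1   0.15 -0.36  1.95  0.06  1.05 -2.14]
handle if seated px [285.97820098  99.57571443] [286.13746334 177.5274738 ]
184 1
```

View pics/v11.png

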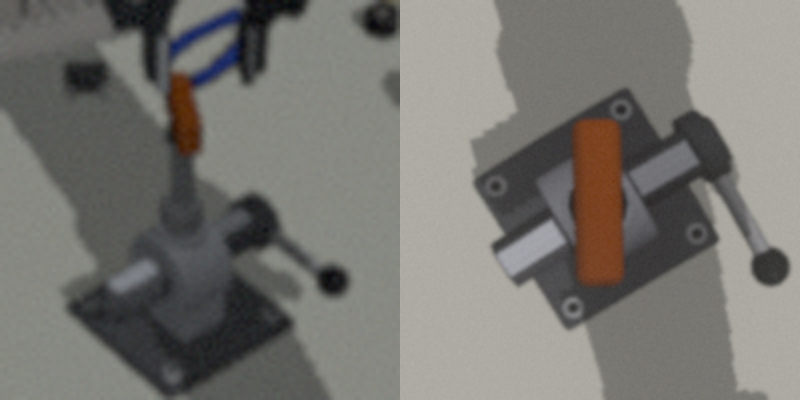

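The key stands upright in the screw, its handle at scene (286,178) as predicted for full seating. The crank is level, the flat looks up, and the gripper is clear. One crank check, then hand in.

Run:
```python
from h import *
S=bot.camera_info('scene');ax=np.array((.5545,.0220,.052));y=np.radians(14.9);X=np.array([np.cos(y),np.sin(y),0]);Y=np.array([-X[1],X[0],0])
for a in (-8,0,8):
    t=np.radians(a);print(a,proj(S,ax-.065*Y-.075*np.cos(t)*X+[0,0,.075*np.sin(t)],'scene').round(1))
for n,l in (('grease_tin',1),):
    for c in ('top',):
        bot.read_camera(c);s=bot.silhouettes(n,c)[:1];print(n,[q['location'] for q in s])
bot.hand_in(); st()
```

```text
-8 [323.  222.5]
0 [323.5 219.7]
8 [323.5 216.6]
grease_tin [[379.3, 164.4]]
the job is handed in; nothing more can be done
the job is handed in; nothing more can be done
```

I swung the crank down level and moved the hex key from its holder into the setscrew. I tightened the screw and left the key standing in it. The job is handed in at about 27 s on the robot's clock; no verdict is reported.

- **Flat:** it measured −0.1° from straight up after I released the ball. At the end the ball was seen at scene row 220.2, against 219.7 expected for a level crank. An earlier estimate from the gripper height disagreed by about 5°, and I went by the camera fit of the flat.
- **Seating:** the key slid in with about 3 N at most and bottomed at about 8 N, with the tip about 17 mm below the measured mouth of the socket. The handle appears where full seating predicts.
- **Tightening:** the final torque was about 0.155 N m by both the wrist and joint-7 readings. Contact came roughly 9–11° before the end.
- **Least certain check:** the drag is not known exactly. My estimates of 0.033–0.075 N m put the bearing torque between 0.08 and 0.12 N m. That is firm and below the 0.16 limit, but could be slightly above the best range.
- **Tin and bush:** the tin was still in place at the end (top pixel 379,164, against 378,165 at the start). I never clearly identified the bush and did not recheck it. The likeliest candidate lay far from the work and the arm passed above it.

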